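Tip the model barrels into the stock bin under the drying rack

TASK

The yellow stock bin under the low wire drying rack is empty: refill it with the three little oak barrels that lie in the aluminium scoop, which somebody pushed in handle first. Lift the scoop out by its body, set it down level on the bench and let go, take it again by its handle, reach in under the rack and tip all three barrels into the yellow bin, then lay the empty scoop flat on the bench in front of the rack, all of it out from under the wires, and let go. Never bump the rack, because fresh paint is drying on it; do not touch the barrels with the gripper, and leave everything else on the bench where it is.

Things in the scene. Friction and masses are not known exactly. Their poses are not given: they have to be found in the camera images.
- rack: Fixed wire drying rack. Origin on the bench below the middle of its front edge (robot side); x points in under it, y left along the edge, z up. 560 mm wide (y), 240 deep (x 0 to 240). Wire shelf 8 mm thick, underside 185 mm above the bench, painted parts to 45 mm high on its rear half. 12 mm legs at the corners; front and back open. Three bins and the parked scoop stand in four bays 125 mm apart.
- bin_empty: The yellow empty bin, fixed on the bench under the rack, parallel to it (two blue bins are full). Origin: foot of the front wall's outer face, mid-width; x to its back (away from robot). 130 mm deep, 110 wide, 3 mm walls and floor. Front wall 50 mm high (rolled edge to x -3); side walls 50 mm high at the front, rising to 90 from x 55 back; back wall 90. Front wall 40 to 55 mm behind the rack's front edge.
- scoop: Loose flat-bottomed aluminium scoop with wooden handle, 240 mm long, 0.12 to 0.24 kg. Origin: centre line of its underside plane, below the middle of the handle (height 0 when it lies on the bench); x along the handle to the nose, z up. Handle x -50 to 48, trough x 50 (back wall) to 190 (open nose). At the start the handle points in under the rack and the loaded trough sticks out in front of it.
- scoop_grip (a point): Middle of the scoop's handle: scoop x 0, 36 mm above the underside. The handle is a straight bar along scoop x, 20 mm wide (y) and 18 mm high (z).
- scoop_trough (a point): Point midway between the trough's side walls, scoop x 120, 26 mm above the underside. Walls and floor 3 mm thick; 66 mm wide outside (can be gripped across the outsides from above), 60 inside. Side walls and back wall 42 mm high, the side walls sloping down from x 138 to about 14 mm at the nose.
- scoop_nose (a point): Middle of the scoop's nose edge: scoop x 190, 8 mm above the underside. The floor is flat to x 165, then ramps up 12 degrees to the nose: the barrels stay in while the scoop is carried level within about 8 degrees and all roll out over the nose when it is tipped nose-down by more than about 20 degrees.
- barrel1: Loose turned oak barrel with dark hoops, 54 mm long, 36 mm across the bulge and 31 mm at the ends, 20 to 35 g. Origin at its centre, y along its axis. It lies across the scoop (axis along the scoop's y) and rolls along it; the three lie in a row at about scoop x 72, 109 and 146, 21 mm up.
- barrel2: Loose turned oak barrel with dark hoops, 54 mm long, 36 mm across the bulge and 31 mm at the ends, 20 to 35 g. Origin at its centre, y along its axis. It lies across the scoop (axis along the scoop's y) and rolls along it; the three lie in a row at about scoop x 72, 109 and 146, 21 mm up.
- barrel3: Loose turned oak barrel with dark hoops, 54 mm long, 36 mm across the bulge and 31 mm at the ends, 20 to 35 g. Origin at its centre, y along its axis. It lies across the scoop (axis along the scoop's y) and rolls along it; the three lie in a row at about scoop x 72, 109 and 146, 21 mm up.
- shellac_tin: Bystander: steel tin with an orange-brown label, 86 mm across, 105 mm high, standing. Origin at the centre of its underside.
- blue_pot: Bystander: small steel pot with a dark blue label, 66 mm across, 72 mm high, standing. Origin at the centre of its underside.
- glue: Bystander: white glue bottle with an orange cap, 52 mm across, 150 mm high, standing. Origin at the centre of its underside.
- chimney: Bystander: lying brick model chimney, 150 mm long (its y), 50 mm wide, 38 mm high. Origin at the centre of its underside.
- sand_block: Bystander: cork sanding block, 65 x 112 mm (x, y), 34 mm high. Origin at the centre of its underside.
- brush: Bystander: paint brush, 190 mm long (along its x), lying. Origin at the centre of its underside.
Not all that is in view belongs to the job. Leave any purple or red look-alike of the barrel2 alone.

How it is judged:
By the outcome, as a careful person would: the job done as asked, in the order asked, and still so for the second after the job is handed in, with the robot touching nothing.
It also fails if it takes over 72 s, if anything falls off the work surface, if the arm or the gripper's body presses on something with over 40 N, if the wrist force passes 120 N, or if a joint passes its speed limit or range.

ROBOT

A 7-joint arm with a two-finger parallel gripper is mounted at the origin on the work surface. World frame = base frame: x ahead of the robot, y to its left, z up, the work surface at z = 0. Lengths are in m, angles in rad, forces in N, time in s.
With the tool pointing down it reaches from about 0.425 to 0.875 m from the base axis. Payload 4.7 kg.
Tool frame: the origin (TCP) lies on the mounting face of the last link; the fingertips stand 182 mm ahead of it and the grasp point (between the pads) lies 164 mm ahead of it (ctrl.finger_overhang is the distance from the TCP to the fingertips, in m); z points along the fingers, y is the line along which they close (so a half turn about z gives the same grasp; the last joint's range is limited). The gripper opens to 87 mm and grips with 3 to 60 N. Pads are 19 mm wide; open, the fingers measure 117 mm over their backs; the gripper's body (75 mm by 190 mm) begins 51 mm behind the grasp point.
Start: joints at [-1.271, 0.321, -0.07, 1.45, 0.023, 1.371, -0.057], TCP at [0.183, 0.624, 0.405] pointing down, gripper open.
Joint ranges: [-2.86, 2.86], [-0.3, 2.09], [-1.38, 1.24], [0.06, 2.45], [-1.56, 4.7], [0.09, 2.05], [-2.69, 2.69]. Speed limits (rad/s): [2.57, 2.57, 3.14, 3.14, 3.14, 3.14, 3.14].

INTERFACE

Orientations are given as a rotation vector (axis times angle).
In Python, from bench import ctrl gives the robot as it stands.
- The arm moves only by the shell command python3 -m jog 'ROWS' [FORCE]. ROWS is a JSON object of lists of equal length, an entry for each row: "translation": the shift along the tool's x, y, z as a fraction of full scale, a list of three; "yaw": the turn about the tool's z as a fraction of full scale; "jaw": the closure, from 0 (fully open) to 1 (shut). In form: {"translation": [[dx, dy, dz], ...], "yaw": [yaw, ...], "jaw": [jaw, ...]}. A call has 1 to 8 rows; each row is the pose to reach, as a shift and turn from the pose commanded when the call began, along the tool's axes at that moment, turning the shorter way round; what a row does not reach only later rows make up. Full scale, the value 1, is 0.2 m for a shift and 180 degrees for a turn. A row lasts 1/8 s, in which the tool goes at most 62.5 mm and 10.7 degrees, less where a joint would pass 70% of its speed; a pose out of reach is approached as far as the arm can. A call with a number of a shift or a turn outside -1 to 1 is refused whole. A call with a gripper value outside its range is refused whole. The fingers move at their own pace and stop on an object; FORCE is the grip in N (left out, the last holds). Time passes only in rows, so rows that repeat a pose let the fingers close. It gives the time, the measured TCP pose, the force, the opening and the grip force at its end, in the units of the state.
- ctrl.get_state(): the state, without advancing time (a new reading comes with each control period).
- ctrl.get_image(name): name is "scene" or "top"; returns a dict with "pixels" (480x640x3 uint8, blue, green, red), "fx", "fy", "cx", "cy" (pixels), "R" (3x3) and "t" (3): a world point X has camera coordinates R X + t. Camera axes: x right, y down, z forward; pixel columns grow to the right and rows downward; lengths in m; the calibration is good to about 2 mm. A picture is of the moment at which its call begins. There is no depth.
- ctrl.close_job(): hands the job in; it is judged then, once.
Trained networks look in a picture, given as the dict that the camera call returned (one of the last four; its "shot" number tells which), for a name from the list of things; names that differ only in an ending like _2 or _b are one class to them, and where a whole thing is asked for, a point or a joint stands for the part that bears it (a point fixed in the world has none). Each returns a list of dicts, best first, with "p" (0 to 1); they miss things now and then, are a little off and sometimes report something else, mostly with a low value. They report only what shows in the picture. A call takes as long as a camera call. They do not tell look-alikes from the thing itself.
- ctrl.silhouettes(label, picture): "region" (480x640 bool, what is visible of it) and "at" ([column, row] in pixels, amid what is visible of it).
The state is a dict: "time": time; "joint_positions": joint angles; "qd": joint speeds; "joint_torque": joint torques, N m; "position": TCP position; "tool_rot": TCP orientation; "ft_force": force on the tool from outside, world axes, zero at the start; "torque": the same for the moment, N m; "grip_width": opening from 0.0 (shut) to 1.0 (fully open); "grip_force": force on a finger pad.
Only numpy, scipy, OpenCV 4.12 (cv2) and the standard library are available. Lean on these libraries where they do the work, as an engineer would, in place of code of your own. Each camera call takes 0.05 s, during which the arm holds its last target. There are 200 camera calls.

## Working session

There is one attempt and no reset: what is moved stays moved. The work goes in short steps, Python scripts to look and compute and a shell command to move; the robot and the scene stay as the last step left them, time stands still between calls to the robot, and variables do not carry over. Pictures are saved under pics/ and viewed, at most 10 in all, crops included, and the job is handed in when it is done.

```bash
ls; mkdir -p pics; python3 - <<'E'
from bench import ctrl
import cv2,numpy as np
s=ctrl.get_state();print(s)
for n in("scene","top"):
    p=ctrl.get_image(n);cv2.imwrite(f"pics/{n}0.png",p["pixels"]);print(n,p["fx"],p["cx"],p["cy"],np.array(p["R"]).round(3).tolist(),p["t"])
    for l in["rack","bin_empty","scoop","scoop_grip","scoop_trough","barrel1","shellac_tin","blue_pot","glue","chimney","sand_block","brush"]:
        print(l,[(d["at"],round(d["p"],2),int(d["region"].sum())) for d in ctrl.silhouettes(l,p)][:4])
E
```

```text
pics
{'time': 0.0, 'joint_positions': array([-1.27084697,  0.32187038, -0.0700934 ,  1.45166909,  0.02255676,
        1.3707568 , -0.05685599]), 'qd': array([-8.37414477e-04,  7.58445600e-04, -1.22929692e-05, -3.52747145e-04,
        7.84467504e-04, -2.51135849e-04,  4.12135560e-04]), 'joint_torque': array([-4.86637146e-05, -4.91283703e+01, -4.03833389e-01, -3.12528992e+01,
       -6.38776808e-02,  4.36285778e-02,  1.72926207e-04]), 'position': array([0.18324666, 0.62343655, 0.40363341]), 'tool_rot': array([-4.47336867e-01, -3.10935399e+00,  2.99077441e-03]), 'ft_force': array([ 0.12721236,  0.5764776 , -0.39093243]), 'torque': array([0.0355759 , 0.02725445, 0.04443596]), 'grip_force': 0.0, 'grip_width': 1.0005789736911792}
scene 479.0181960009389 325.82829794712046 241.65856627153153 [[-0.98, -0.201, 0.011], [-0.162, 0.759, -0.631], [0.118, -0.62, -0.776]] [0.52859096 0.13519078 1.20120711]
rack [([201.4, 226.8], 0.82, 6341)]
bin_empty [([244.7, 223.1], 0.9, 2616)]
scoop [([293.2, 288.6], 0.75, 1293)]
scoop_grip [([287.5, 289.1], 0.95, 1475)]
scoop_trough [([286.0, 287.0], 0.97, 136
[... 565 characters left out ...]
, -0.024, -0.978]] [0.03995095 0.54316453 0.93335326]
rack [([274.7, 98.6], 0.65, 8719)]
bin_empty [([320.1, 144.5], 0.77, 3203), ([262.2, 222.2], 0.15, 1220)]
scoop [([263.2, 223.0], 0.88, 1313), ([321.9, 143.0], 0.21, 3110)]
scoop_grip [([263.2, 218.8], 0.8, 1058)]
scoop_trough [([263.0, 221.7], 0.71, 1083)]
barrel1 [([268.8, 239.7], 0.91, 359), ([369.6, 266.4], 0.91, 356), ([279.4, 318.2], 0.88, 382), ([156.9, 228.3], 0.87, 386)]
shellac_tin [([105.5, 318.8], 0.91, 2169), ([261.6, 218.5], 0.56, 1096)]
blue_pot [([513.9, 266.9], 0.8, 1123)]
glue [([130.1, 267.4], 0.82, 900)]
chimney [([205.5, 330.2], 0.69, 1544)]
sand_block [([426.5, 311.2], 0.9, 1500)]
brush [([489.4, 227.6], 0.64, 1030)]
```

View pics/scene0.png

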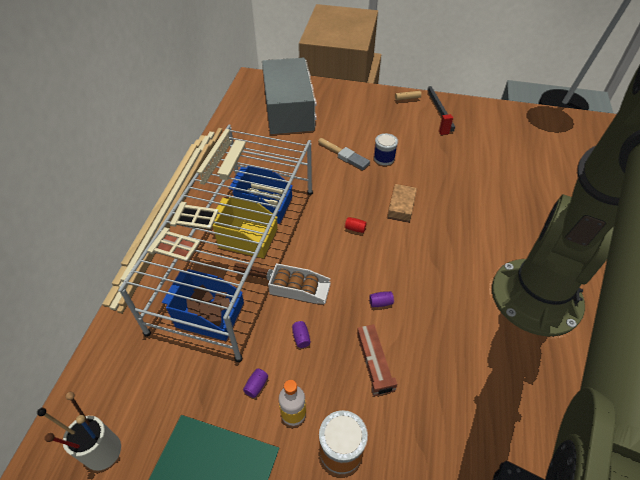

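View pics/top0.png

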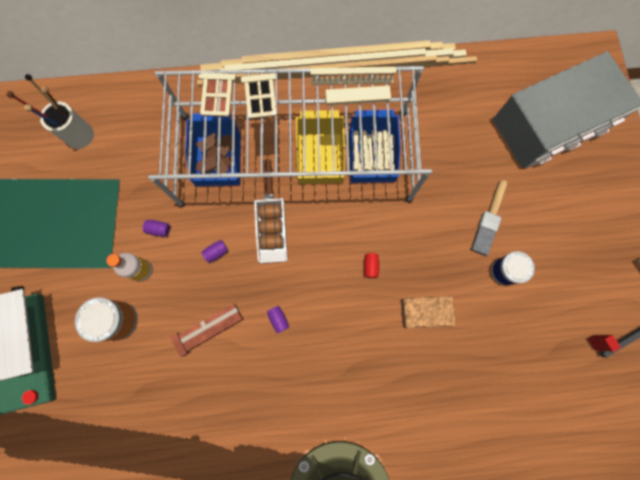

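The scene view shows the scoop at (295,285) with its trough out in front of the rack and the yellow bin at (245,225). In the top view the scoop is at (270,230) and the yellow bin at (320,145). There is free bench in front of the yellow bin, around (320,260), between the red decoy (372,265) and a purple one (278,320).

```bash
cat >h.py <<'E'
from bench import ctrl
import cv2,numpy as np
from scipy.optimize import minimize
from scipy.spatial.transform import Rotation as Ro
def pix(p,X):
    c=np.asarray(X)@np.array(p["R"]).T+p["t"]
    return np.c_[p["fx"]*c[:,0]/c[:,2]+p["cx"],p["fy"]*c[:,1]/c[:,2]+p["cy"]]
def back(p,uv,z):
    R=np.array(p["R"]);o=-R.T@p["t"];d=R.T@[(uv[0]-p["cx"])/p["fx"],(uv[1]-p["cy"])/p["fy"],1]
    return o+d*(z-o[2])/d[2]
def box(x0,x1,y,z0,z1): return [[a,b,c] for a in(x0,x1) for b in(-y,y) for c in(z0,z1)]
RACK=np.array(box(0,.24,.28,0,.193))
BIN=np.array(box(0,.13,.055,0,.05)+box(.055,.13,.055,0,.09))
TROUGH=np.array(box(.05,.138,.033,0,.042)+box(.165,.165,.033,0,.02)+box(.19,.19,.033,.006,.014))
SCOOP=np.vstack([TROUGH,box(-.05,.048,.01,.027,.045)])
def place(M,q):
    c,s=np.cos(q[2]),np.sin(q[2]);return M@np.array([[c,-s,0],[s,c,0],[0,0,1]]).T+[q[0],q[1],q[3] if len(q)>3 else 0]
def hullmask(P):
    m=np.zeros((480,640),np.uint8);cv2.fillConvexPoly(m,cv2.convexHull(np.round(P*16).astype(np.int32)),1,shift=4);return m
def region(l,p,op=0,near=None):
    ds=ctrl.silhouettes(l,p)
    if not ds:return None
    r=ds[0]["region"].astype(np.uint8)
    if op:
        r=cv2.morphologyEx(r,cv2.MORPH_CLOSE,np.ones((11,11)));r=cv2.morphologyEx(r,cv2.MORPH_OPEN,np.ones((op,op)))
    n,lab,st,_=cv2.connectedComponentsWithStats(r)
    k=lab==1+st[1:,4].argmax() if op else r>0
    return hullmask(np.argwhere(k)[:,::-1].astype(float))
def fit(M,obs,q0,n=3):
    def f(q):
        q=list(q)+list(q0[n:]);e=0
        for p,r in obs:
            h=hullmask(pix(p,place(M,q)));e+=1-(h&r).sum()/max(1,(h|r).sum())
        return e/len(obs)
    s=[.02,.02,.1,.02][:n];best=None
    x=np.array(q0[:n],float)
    for k in(1,.5,.25):
        r=minimize(f,x,method="Nelder-Mead",options=dict(initial_simplex=np.vstack([x]+[x+k*s[i]*np.eye(n)[i] for i in range(n)]),xatol=1e-4,fatol=1e-5));x=r.x
    return x,r.fun
def tool():
    s=ctrl.get_state();R=Ro.from_rotvec(s["tool_rot"]).as_matrix();return s,s["position"],R
def go(x,y,z,yaw=None):
    "grasp point target; yaw = world heading of tool x (mod pi)"
    s,t,R=tool();d=R.T@(np.array([x,y,z+.164])-t)/.2
    h=np.arctan2(R[1,0],R[0,0]);a=0
    if yaw is not None:
        a=-(yaw-h); a=(a+np.pi)%(2*np.pi)-np.pi
    print("shift",d.round(4),"yaw",round(a/np.pi,4),"(alt",round(((a/np.pi+2)%2)-1,4),") tip",(t+R@[0,0,.164]).round(4),"head",round(h,3))
E
python3 - <<'E'
from h import *
P=[ctrl.get_image(n) for n in("scene","top")]
t=P[1]
print("rack bar",back(t,(152,178),.19),back(t,(430,174),.19),"bin",back(t,(320,183),.05),"scoop",back(t,(271,260),.01),back(t,(270,200),.042))
for nm,M,q0,op in(("rack",RACK,[.68,0,0],0),("bin_empty",BIN,[.73,0.02,0],0),("scoop",TROUGH,[.75,.13,3.1],9)):
    obs=[(p,region(nm,p,op)) for p in P]
    print(nm,fit(M,obs,q0),[fit(M,[o],q0) for o in obs])
for l,z in(("barrel1",.018),("blue_pot",.03),("glue",.07),("chimney",.02),("sand_block",.02),("shellac_tin",.05)):
    for d in ctrl.silhouettes(l,t): 
        if d["p"]>.4:print(l,back(t,d["at"],z)[:2].round(3))
E
```

```text
rack bar [0.67456452 0.31254653 0.19      ] [ 0.63001942 -0.24092439  0.19      ] bin [ 0.68096496 -0.02496616  0.05      ] scoop [0.51804978 0.10548452 0.01      ] [0.65351701 0.09441598 0.042     ]
rack (array([ 0.65155121,  0.0417617 , -0.0754943 ]), np.float64(0.013334449567270146)) [(array([ 0.65194096,  0.04216292, -0.07425655]), np.float64(0.004205574167795323)), (array([ 0.64985741,  0.03883818, -0.07821998]), np.float64(0.007611619150080684))]Traceback (most recent call last):
  File "<stdin>", line 7, in <module>
  File "h.py", line 38, in fit
    r=minimize(f,x,method="Nelder-Mead",options=dict(initial_simplex=np.vstack([x]+[x+k*s[i]*np.eye(n)[i] for i in range(n)]),xatol=1e-4,fatol=1e-5));x=r.x
    res = _minimize_neldermead(fun, x0, args, callback, bounds=bounds,
                               **options)
    fsim[k] = func(sim[k])
              ~~~~^^^^^^^^
    fx = function(np.copy(x), *(wrapper_args + args))
  File "h.py", line 33, in f
    h=hullmask(pix(p,place(M,q)));e+=1-(h&r).sum()/max(1,(h|r).sum())
                                        ~^~
TypeError: unsupported operand type(s) for &: 'int' and 'NoneType'
```

```bash
python3 - <<'E'
from h import *
P=[ctrl.get_image(n) for n in("scene","top")]
t=P[1]
for nm,M,q0,op in(("bin_empty",BIN,[.69,-0.02,-.075],0),("scoop",TROUGH,[.71,.1,3.06],9),("scoop_trough",TROUGH,[.71,.1,3.06],9)):
    obs=[(p,r) for p in P if (r:=region(nm,p,op)) is not None]
    print(nm,len(obs),fit(M,obs,q0),[fit(M,[o],q0) for o in obs])
for l,z in(("barrel1",.018),("blue_pot",.03),("glue",.07),("chimney",.02),("sand_block",.02),("shellac_tin",.05)):
    for d in ctrl.silhouettes(l,t): 
        if d["p"]>.4:print(l,back(t,d["at"],z)[:2].round(3))
E
```

```text
bin_empty 2 (array([ 0.70118687, -0.02775148, -0.07752021]), np.float64(0.06186722070431089)) [(array([ 0.70023684, -0.02745773, -0.06041774]), np.float64(0.05330700888450146)), (array([ 0.70376375, -0.02854507, -0.07553061]), np.float64(0.06425470332850935))]
scoop 2 (array([0.70483021, 0.10278905, 3.14341199]), np.float64(0.6800945511424534)) [(array([0.70242973, 0.10116844, 3.13646519]), np.float64(0.3793103448275862)), (array([0.84128109, 0.09375574, 3.2147117 ]), np.float64(0.7600671140939598))]
scoop_trough 2 (array([0.70245818, 0.1043952 , 3.15384044]), np.float64(0.577132790789996)) [(array([0.70405369, 0.10062498, 3.11853217]), np.float64(0.36408296943231444)), (array([0.66938758, 0.11510641, 3.24206781]), np.float64(0.7885714285714286))]
barrel1 [0.566 0.108]
barrel1 [ 0.487 -0.126]
barrel1 [0.618 0.369]
barrel1 [0.546 0.235]
barrel1 [0.382 0.099]
barrel1 [0.594 0.108]
blue_pot [ 0.444 -0.442]
blue_pot [0.532 0.424]
glue [0.521 0.407]
chimney [0.371 0.26 ]
sand_block [ 0.365 -0.237]
sand_block [0.528 0.427]
shellac_tin [0.417 0.47 ]
```

```bash
python3 - <<'E'
from h import *
P=[ctrl.get_image(n) for n in("scene","top")]
a=P[1]["pixels"][180:280,230:330];b=P[0]["pixels"][245:320,240:340]
cv2.imwrite("pics/c.png",np.hstack([cv2.resize(a,(400,400),interpolation=2),cv2.resize(b,(400,300),interpolation=2)[:400] if 0 else cv2.copyMakeBorder(cv2.resize(b,(400,300),interpolation=2),0,100,0,0,0)]))
for q in([.704,.102,3.13],[.704,.102,3.07]):
  for p in P: print(pix(p,place(TROUGH,[*q])[[1,3,5,7,9,11]]).round(0).tolist())
E
```

```text
[[268.0, 285.0], [276.0, 264.0], [304.0, 292.0], [310.0, 270.0], [315.0, 299.0], [321.0, 277.0]]
[[252.0, 201.0], [281.0, 199.0], [254.0, 238.0], [283.0, 236.0], [256.0, 252.0], [285.0, 249.0]]
[[267.0, 286.0], [276.0, 265.0], [302.0, 294.0], [310.0, 273.0], [313.0, 302.0], [320.0, 280.0]]
[[251.0, 201.0], [279.0, 200.0], [251.0, 238.0], [280.0, 237.0], [252.0, 251.0], [281.0, 250.0]]
```

View pics/c.png

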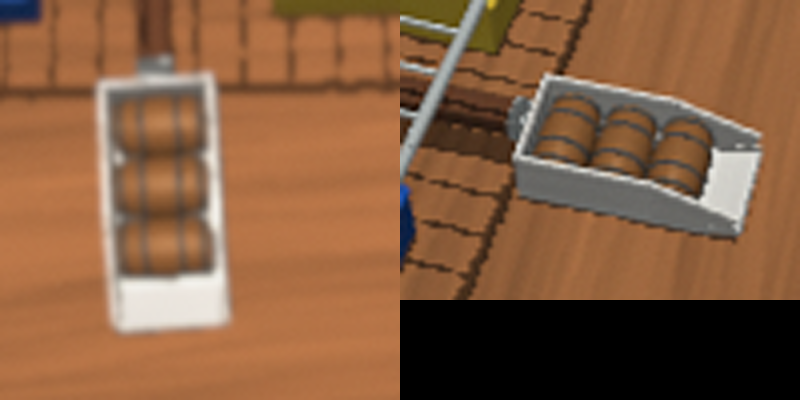

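```bash
python3 - <<'E'
from h import *
from scipy.optimize import least_squares
P=[ctrl.get_image(n) for n in("scene","top")]
# scoop y+ : heading ~ -x so scoop +y = world -y (right in top)
K=np.array([[.05,-.033,.042],[.05,.033,.042],[.19,-.033,.014],[.19,.033,.014]])
O=[[[268.7,283.7],[276.7,264.2],[325,303.7],[330.2,279.2]],[[254.5,199.5],[283.5,198.5],[258.2,262.7],[287,260.7]]]
f=lambda q:np.r_[tuple((pix(p,place(K,[*q]))-o).ravel() for p,o in zip(P,O))]
r=least_squares(f,[.7,.1,3.1]);print(r.x,f(r.x).reshape(-1,2).round(1).tolist())
q=[*r.x];g=place(np.array([[.125,0,.026]]),q)[0];print(g)
go(g[0],g[1],.15,q[2]);go(g[0],g[1],.026,q[2])
E
```

```text
[0.7040439  0.096564   3.10822378] [[-0.1, -0.1], [-0.0, -1.7], [-0.5, -2.1], [0.4, 0.6], [-0.4, 1.3], [-1.0, 0.6], [-0.4, -0.5], [-0.7, -0.3]]
[0.57911349 0.10073434 0.026     ]
shift [-2.6361 -1.9505  0.4539] yaw -0.0804 (alt 0.9196 ) tip [0.1833 0.6236 0.2408] head 2.856
shift [-2.636  -1.9505  1.0739] yaw -0.0804 (alt 0.9196 ) tip [0.1833 0.6236 0.2408] head 2.856
```

```bash
python3 -m jog '{"translation":[[-0.3,-0.22,0],[-0.6,-0.44,0],[-0.9,-0.67,0],[-1,-0.74,0],[-1,-0.74,0]],"yaw":[0,0,0,0,0],"jaw":[0,0,0,0,0]}' 20 && python3 -m jog '{"translation":[[-0.3,-0.22,0],[-0.6,-0.44,0],[-0.9,-0.67,0],[-1,-0.74,0],[-1,-0.74,0]],"yaw":[0,0,0,0,0],"jaw":[0,0,0,0,0]}' && python3 -c "
from h import *
go(.579,.1007,.15,3.108)"
```

```text
time: 3.12
position: [0.3378, 0.4206, 0.4054]
tool_rot: [0.463, 3.105, -0.001]
ft_force: [-0.3, 0.7, -0.3]
grip_width: 0.999
grip_force: 0.0
time: 3.75
position: [0.4862, 0.2226, 0.4051]
tool_rot: [0.461, 3.106, -0.002]
ft_force: [-0.8, 0.4, -0.2]
grip_width: 1.001
grip_force: 0.0
shift [-0.6199 -0.4481  0.4572] yaw -0.0831 (alt 0.9169 ) tip [0.4865 0.2224 0.2411] head 2.847
```

```bash
python3 -m jog '{"translation":[[-0.2,-0.15,0.1],[-0.4,-0.3,0.2],[-0.55,-0.4,0.3],[-0.62,-0.448,0.4],[-0.62,-0.448,0.457],[-0.62,-0.448,0.457],[-0.62,-0.448,0.457]],"yaw":[-0.03,-0.06,-0.083,-0.083,-0.083,-0.083,-0.083],"jaw":[0,0,0,0,0,0,0]}'  && python3 -c "
from h import *
go(.579,.1007,.026,3.108)
p=ctrl.get_image('top');cv2.imwrite('pics/t1.png',cv2.resize(p['pixels'][150:330,170:410],(720,540)))"
```

```text
time: 4.62
position: [0.577, 0.1078, 0.3142]
tool_rot: [0.035, 3.14, 0.002]
ft_force: [-0.0, 0.2, 0.0]
grip_width: 1.002
grip_force: 0.0
shift [-0.01   -0.0361  0.6209] yaw 0.0035 (alt -0.9965 ) tip [0.5772 0.108  0.1502] head 3.119
```

View pics/t1.png

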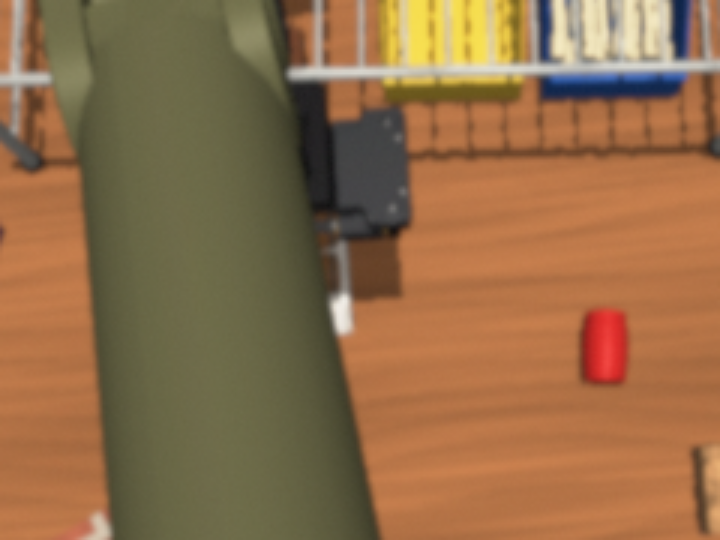

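The gripper hangs over the trough, with its shadow and the nose visible at (340,310) in the crop. The body stays clear of the rack's front bar.

```bash
python3 -m jog '{"translation":[[-0.01,-0.036,0.05],[-0.01,-0.036,0.1],[-0.01,-0.036,0.2],[-0.01,-0.036,0.2],[-0.01,-0.036,0.2]],"yaw":[0.0035,0.0035,0.0035,0.0035,0.0035],"jaw":[0,0,0,0,0]}' && python3 -c "
from h import *
go(.579,.1007,.026,3.108)"
```

```text
time: 5.3
position: [0.5793, 0.0986, 0.2736]
tool_rot: [0.057, 3.141, 0.0]
ft_force: [-1.2, 0.4, 0.5]
grip_width: 1.003
grip_force: 0.0
shift [0.0019 0.0102 0.4179] yaw -0.0008 (alt 0.9992 ) tip [0.5793 0.0987 0.1096] head 3.105
```

```bash
python3 -m jog '{"translation":[[0.002,0.01,0.1],[0.002,0.01,0.2],[0.002,0.01,0.3],[0.002,0.01,0.38],[0.002,0.01,0.418],[0.002,0.01,0.418],[0.002,0.01,0.418]],"yaw":[0,0,0,0,0,0,0],"jaw":[0,0,0,0,0,0,0]}' && python3 -m jog '{"translation":[[0,0,0],[0,0,0],[0,0,0],[0,0,0],[0,0,0],[0,0,0],[0,0,0],[0,0,0]],"yaw":[0,0,0,0,0,0,0,0],"jaw":[0.15,0.2,0.3,0.4,0.5,0.6,0.6,0.6]}' 40 && python3 -c "
from h import *
go(.579,.1007,.026,3.108)"
```

```text
time: 6.18
position: [0.5792, 0.1007, 0.1904]
tool_rot: [0.057, 3.14, 0.001]
ft_force: [0.2, -0.0, 0.5]
grip_width: 1.003
grip_force: 0.0
time: 7.18
position: [0.5789, 0.1008, 0.19]
tool_rot: [0.057, 3.141, 0.0]
ft_force: [-0.3, 0.5, 4.1]
grip_width: 0.756
grip_force: 40.0
shift [-0.0005 -0.0003 -0.0002] yaw -0.0008 (alt 0.9992 ) tip [0.5789 0.1008 0.026 ] head 3.106
```

```bash
python3 -m jog '{"translation":[[0,0,-0.02],[0,0,-0.05],[0,0,-0.08],[0,0,-0.11],[0,0,-0.13],[0,0,-0.13],[0,0,-0.13]],"yaw":[0,0,0,0,0,0,0],"jaw":[0.6,0.6,0.6,0.6,0.6,0.6,0.6]}' 60 && python3 -c "
from h import *
go(.579,.1007,.052,3.108)
p=ctrl.get_image('scene');cv2.imwrite('pics/s2.png',cv2.resize(p['pixels'][200:350,200:400],(800,600)))"
```

```text
time: 8.05
position: [0.5787, 0.1007, 0.2157]
tool_rot: [-0.057, -3.141, -0.0]
ft_force: [-1.0, 0.4, -2.9]
grip_width: 0.753
grip_force: 60.0
shift [-0.0014 -0.0001 -0.0017] yaw -0.0008 (alt 0.9992 ) tip [0.5787 0.1007 0.0517] head 3.106
```

View pics/s2.png

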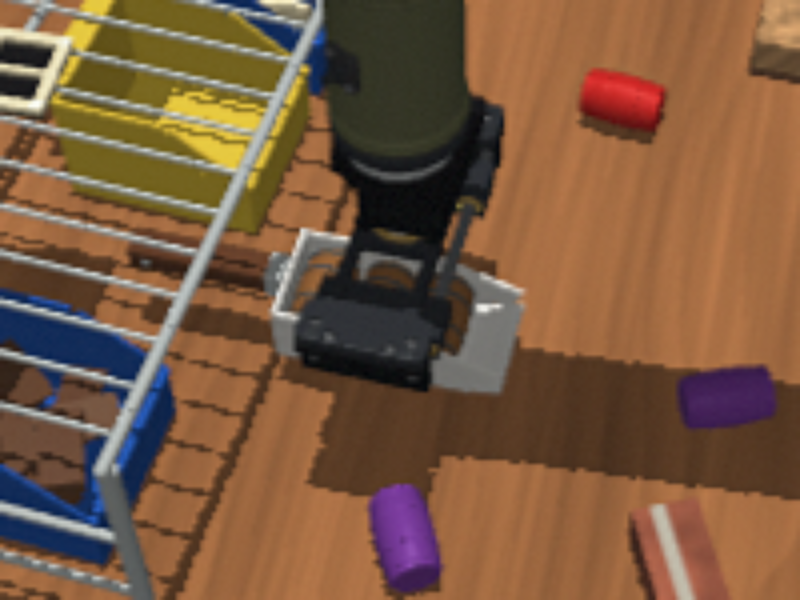

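The scoop is lifted level with all three barrels in the trough, around (380,290) in the crop. Next I pull it out and raise it.

```bash
python3 -m jog '{"translation":[[0.02,0,0],[0.06,0,-0.02],[0.11,0,-0.05],[0.16,0,-0.09],[0.21,0,-0.13],[0.26,0,-0.17],[0.31,0,-0.21],[0.35,0,-0.24]],"yaw":[0,0,0,0,0,0,0,0],"jaw":[0.6,0.6,0.6,0.6,0.6,0.6,0.6,0.6]}' && python3 -m jog '{"translation":[[0.05,0,-0.02],[0.10,0,-0.03],[0.15,0,-0.03],[0.20,0,-0.03],[0.25,0.03,-0.03],[0.28,0.08,-0.03],[0.29,0.13,-0.03],[0.29,0.18,-0.03]],"yaw":[0,0,0,0,0,0,0,0],"jaw":[0.6,0.6,0.6,0.6,0.6,0.6,0.6,0.6]}' && python3 -c "
from h import *
go(.45,.0,.106,1.57)"
```

```text
time: 9.1
position: [0.5083, 0.1033, 0.2645]
tool_rot: [0.057, 3.141, 0.001]
ft_force: [-0.5, -0.6, -2.3]
grip_width: 0.756
grip_force: 60.0
time: 10.1
position: [0.4523, 0.1424, 0.2699]
tool_rot: [0.056, 3.141, 0.0]
ft_force: [-1.2, 0.5, -2.2]
grip_width: 0.753
grip_force: 60.0
shift [-0.0139 -0.7119 -0.0009] yaw 0.489 (alt -0.511 ) tip [0.4523 0.1424 0.1059] head 3.106
```

```bash
python3 -m jog '{"translation":[[0,-0.03,0],[0,-0.09,0],[0,-0.17,0],[0,-0.25,0],[0,-0.33,0],[0,-0.41,0],[0,-0.49,0],[0,-0.56,0]],"yaw":[0.01,0.03,0.06,0.09,0.12,0.15,0.18,0.21],"jaw":[0.6,0.6,0.6,0.6,0.6,0.6,0.6,0.6]}' && python3 -m jog '{"translation":[[0,0,0],[0,0,0],[0,0,0],[0,0,0],[0,0,0],[0,0,0],[0,0,0],[0,0,0]],"yaw":[0.03,0.06,0.1,0.14,0.18,0.22,0.26,0.28],"jaw":[0.6,0.6,0.6,0.6,0.6,0.6,0.6,0.6]}' && python3 -c "
from h import *
go(.51,-.012,.106,-.077)"
```

```text
time: 11.1
position: [0.4482, 0.0279, 0.2697]
tool_rot: [1.079, 2.95, -0.001]
ft_force: [0.2, 0.0, -2.3]
grip_width: 0.757
grip_force: 60.0
time: 12.1
position: [0.4483, 0.0285, 0.2698]
tool_rot: [2.232, 2.211, -0.0]
ft_force: [-0.4, 0.2, -2.7]
grip_width: 0.755
grip_force: 60.0
shift [-0.1995  0.3104 -0.0009] yaw 0.5215 (alt -0.4785 ) tip [0.4483 0.0284 0.1058] head 1.561
```

```bash
python3 -m jog '{"translation":[[0,0,0],[0,0,0],[0,0.0,0],[0,0.0,0],[0,0,0],[0,0,0],[0,0,0],[0,0,0]],"yaw":[0.01,0.04,0.08,0.12,0.16,0.2,0.24,0.28],"jaw":[0.6,0.6,0.6,0.6,0.6,0.6,0.6,0.6]}' && python3 -m jog '{"translation":[[0,0,0],[0,0,0],[0,0,0],[0,0,0],[0,0,0],[0,0,0],[0,0,0],[0,0,0]],"yaw":[0.03,0.06,0.1,0.14,0.18,0.22,0.24,0.242],"jaw":[0.6,0.6,0.6,0.6,0.6,0.6,0.6,0.6]}' && python3 -c "
from h import *
go(.565,-.0176,.028,-.077)
p=ctrl.get_image('scene');cv2.imwrite('pics/s3.png',cv2.resize(p['pixels'][180:380,200:460],(780,600)))"
```

```text
time: 13.1
position: [0.4483, 0.0289, 0.2698]
tool_rot: [2.961, 1.05, 0.0]
ft_force: [-0.4, -0.4, -3.1]
grip_width: 0.756
grip_force: 60.0
time: 14.1
position: [0.4483, 0.029, 0.2698]
tool_rot: [3.139, -0.116, 0.001]
ft_force: [-0.3, -0.2, -2.7]
grip_width: 0.751
grip_force: 60.0
shift [0.5992 0.189  0.3893] yaw 0.0009 (alt -0.9991 ) tip [0.4483 0.0289 0.1058] head -0.074
```

View pics/s3.png

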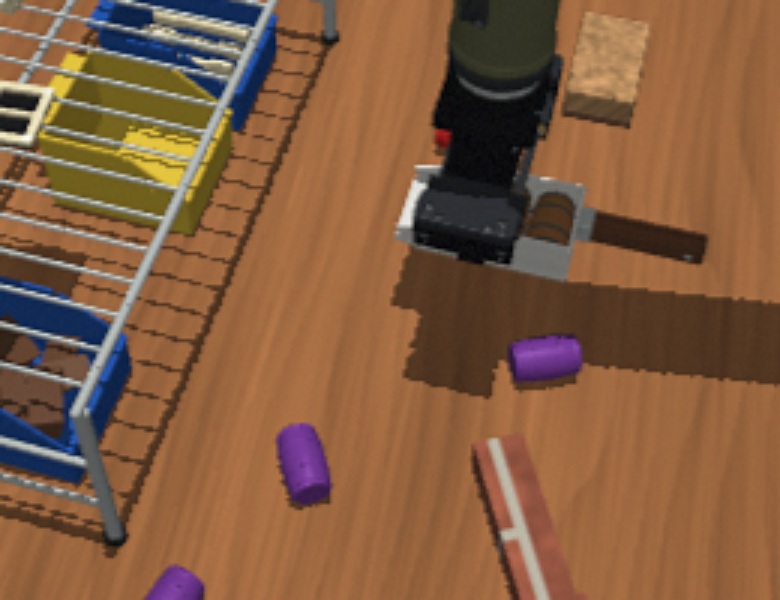

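The scoop has been turned with its nose toward the rack, still level and loaded. Next I move it forward and set it down.

```bash
python3 -m jog '{"translation":[[0.02,0.01,0],[0.07,0.03,0],[0.13,0.05,0],[0.2,0.07,0],[0.27,0.09,0],[0.34,0.11,0],[0.41,0.13,0],[0.47,0.15,0]],"yaw":[0,0,0,0,0,0,0,0],"jaw":[0.6,0.6,0.6,0.6,0.6,0.6,0.6,0.6]}' && python3 -m jog '{"translation":[[0.05,0.015,0],[0.09,0.03,0],[0.12,0.039,0],[0.13,0.039,0.06],[0.13,0.039,0.14],[0.13,0.039,0.22],[0.13,0.039,0.30],[0.13,0.039,0.34]],"yaw":[0,0,0,0,0,0,0,0],"jaw":[0.6,0.6,0.6,0.6,0.6,0.6,0.6,0.6]}' && python3 -c "
from h import *
go(.565,-.0176,.026,-.077)"
```

```text
time: 15.15
position: [0.5407, -0.0078, 0.2697]
tool_rot: [3.139, -0.116, 0.0]
ft_force: [-0.5, 0.0, -3.2]
grip_width: 0.753
grip_force: 60.0
time: 16.15
position: [0.5644, -0.017, 0.2001]
tool_rot: [3.139, -0.116, -0.003]
ft_force: [-0.6, 0.7, -2.4]
grip_width: 0.755
grip_force: 60.0
shift [0.0032 0.0025 0.0503] yaw 0.0011 (alt -0.9989 ) tip [ 0.5641 -0.0171  0.0361] head -0.074
```

```bash
python3 -m jog '{"translation":[[0,0,0.015],[0,0,0.03],[0,0,0.04],[0,0,0.045],[0,0,0.045]],"yaw":[0,0,0,0,0],"jaw":[0.6,0.6,0.6,0.6,0.6]}' && python3 -m jog '{"translation":[[0,0,0.002],[0,0,0.004],[0,0,0.004],[0,0,0.004]],"yaw":[0,0,0,0],"jaw":[0.6,0.6,0.6,0.6]}' && python3 -c "
from h import *
go(.565,-.0176,.026,-.077)"
```

```text
time: 16.77
position: [0.5651, -0.0171, 0.1929]
tool_rot: [-3.139, 0.116, -0.0]
ft_force: [0.3, 0.1, -3.1]
grip_width: 0.751
grip_force: 60.0
time: 17.27
position: [0.5651, -0.0171, 0.192]
tool_rot: [-3.139, 0.116, -0.0]
ft_force: [0.1, -0.0, -2.6]
grip_width: 0.757
grip_force: 60.0
shift [-0.0001  0.0025  0.0098] yaw 0.0011 (alt -0.9989 ) tip [ 0.5651 -0.0171  0.028 ] head -0.074
```

```bash
python3 -m jog '{"translation":[[0,0,0.004],[0,0,0.008],[0,0,0.009],[0,0,0.009]],"yaw":[0,0,0,0],"jaw":[0.6,0.6,0.6,0.6]}' && python3 -m jog '{"translation":[[0,0,0],[0,0,0],[0,0,0],[0,0,0],[0,0,0],[0,0,0],[0,0,0]],"yaw":[0,0,0,0,0,0,0],"jaw":[0.25,0.2,0.1,0,0,0,0]}' && python3 -m jog '{"translation":[[0,0,-0.1],[0,0,-0.2],[0,0,-0.35],[-0.2,0,-0.45],[-0.35,0,-0.45],[-0.5,0,-0.45],[-0.625,0,-0.45],[-0.625,0,-0.45]],"yaw":[0,0,0,0,0,0,0,0],"jaw":[0,0,0,0,0,0,0,0]}' && python3 -c "
from h import *
go(.44,-.008,.036,-.077)
p=ctrl.get_image('scene');cv2.imwrite('pics/s4.png',cv2.resize(p['pixels'][180:380,200:460],(780,600),interpolation=2))"
```

```text
time: 17.77
position: [0.565, -0.0171, 0.1902]
tool_rot: [-3.139, 0.116, -0.0]
ft_force: [0.4, 0.3, -2.6]
grip_width: 0.753
grip_force: 60.0
time: 18.65
position: [0.5651, -0.0171, 0.1902]
tool_rot: [-3.139, 0.116, -0.0]
ft_force: [0.3, 0.1, 0.1]
grip_width: 1.0
grip_force: 0.0
time: 19.65
position: [0.4395, -0.0081, 0.2813]
tool_rot: [-3.138, 0.115, -0.002]
ft_force: [0.5, -0.7, -0.1]
grip_width: 1.001
grip_force: 0.0
shift [2.000e-03 3.000e-04 4.064e-01] yaw 0.0011 (alt -0.9989 ) tip [ 0.4397 -0.0078  0.1173] head -0.074
```

View pics/s4.png

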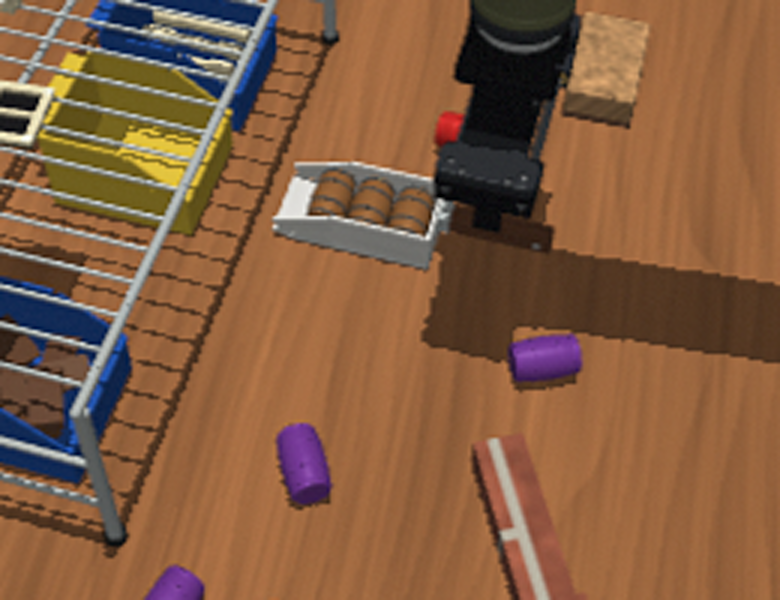

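The scoop stands level with three barrels in it, and its handle ends at (550,235) under the gripper. I'll grip the handle and test-lift it.

```bash
python3 -m jog '{"translation":[[0.002,0,0.08],[0.002,0,0.16],[0.002,0,0.25],[0.002,0,0.33],[0.002,0,0.39],[0.002,0,0.406],[0.002,0,0.406]],"yaw":[0,0,0,0,0,0,0],"jaw":[0,0,0,0,0,0,0]}' && python3 -m jog '{"translation":[[0,0,0],[0,0,0],[0,0,0],[0,0,0],[0,0,0],[0,0,0],[0,0,0],[0,0,0]],"yaw":[0,0,0,0,0,0,0,0],"jaw":[0.4,0.6,0.7,0.8,0.9,1,1,1]}' 60 && python3 -m jog '{"translation":[[0,0,0],[0,0,0],[0,0,-0.02],[0,0,-0.05],[0,0,-0.08],[0,0,-0.1],[0,0,-0.1],[0,0,-0.1]],"yaw":[0,0,0,0,0,0,0,0],"jaw":[1,1,1,1,1,1,1,1]}' && python3 -c "
from h import *
go(.44,-.008,.056,-.077)
print(ctrl.get_state()['torque'])
p=ctrl.get_image('scene');cv2.imwrite('pics/s5.png',cv2.resize(p['pixels'][180:330,240:440],(800,600),interpolation=2))"
```

```text
time: 20.58
position: [0.4409, -0.0081, 0.1988]
tool_rot: [3.139, -0.116, -0.0]
ft_force: [-0.1, -0.3, 1.2]
grip_width: 1.0
grip_force: 0.0
time: 21.58
position: [0.4408, -0.008, 0.1989]
tool_rot: [3.139, -0.116, -0.0]
ft_force: [-0.3, -0.6, 0.3]
grip_width: 0.219
grip_force: 60.0
time: 22.58
position: [0.4407, -0.0079, 0.2189]
tool_rot: [-3.139, 0.116, 0.0]
ft_force: [-0.2, -0.6, -2.8]
grip_width: 0.219
grip_force: 60.0
shift [-0.0032  0.0006 -0.0057] yaw 0.0011 (alt -0.9989 ) tip [ 0.4406 -0.0079  0.0549] head -0.074
[-0.03474265  0.4326178   0.01909446]
```

View pics/s5.png

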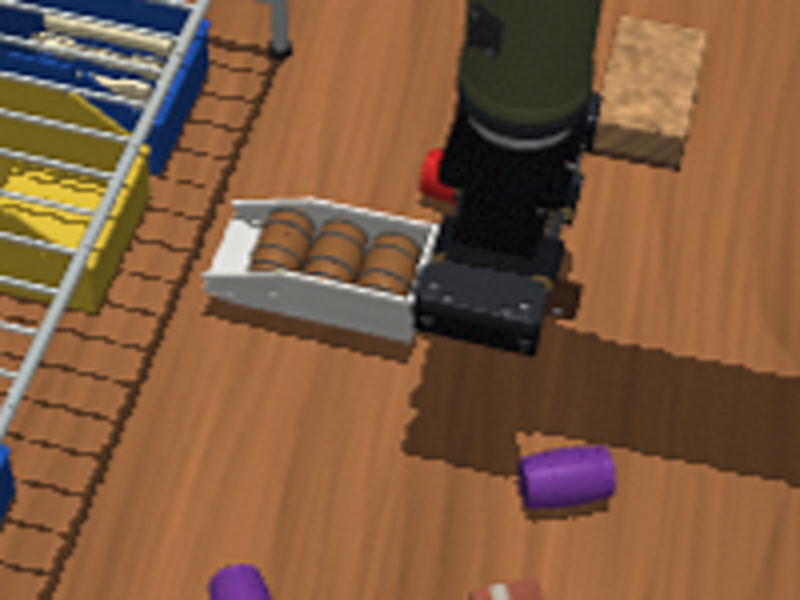

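It lifts level at 60 N, with the underside parallel to its shadow and three barrels in. The tool can't pitch, so the plan is to rest the trough on the bin's front wall, slacken the grip, and raise the handle so the scoop pivots in the pads.

```bash
python3 -m jog '{"translation":[[0,0,-0.03],[0,0,-0.08],[0.02,0,-0.14],[0.05,0,-0.2],[0.09,0,-0.25],[0.14,0,-0.28],[0.19,0,-0.28],[0.24,0,-0.28]],"yaw":[0,0,0,0,0,0,0,0],"jaw":[1,1,1,1,1,1,1,1]}' && python3 -m jog '{"translation":[[0.05,0,0],[0.1,0,0],[0.15,0,0],[0.2,0,0],[0.25,0,0],[0.29,0,0],[0.31,0,0],[0.31,0,0]],"yaw":[0,0,0,0,0,0,0,0],"jaw":[1,1,1,1,1,1,1,1]}' && python3 -c "
from h import *
go(.581,-.0188,.11,-.0765)
p=ctrl.get_image('scene');q=ctrl.get_image('top')
a=cv2.resize(p['pixels'][170:320,200:350],(400,400),interpolation=2);b=cv2.resize(q['pixels'][110:260,250:400],(400,400),interpolation=2)
cv2.imwrite('pics/s6.png',np.hstack([a,b]))"
```

```text
time: 23.62
position: [0.4892, -0.0115, 0.2745]
tool_rot: [3.139, -0.116, -0.001]
ft_force: [-0.2, -0.0, -2.0]
grip_width: 0.223
grip_force: 60.0
time: 24.62
position: [0.5506, -0.0161, 0.2749]
tool_rot: [3.139, -0.116, -0.0]
ft_force: [0.0, -0.5, -3.1]
grip_width: 0.225
grip_force: 60.0
shift [0.1525 0.0021 0.0045] yaw 0.0008 (alt -0.9992 ) tip [ 0.5506 -0.0162  0.1109] head -0.074
```

View pics/s6.png

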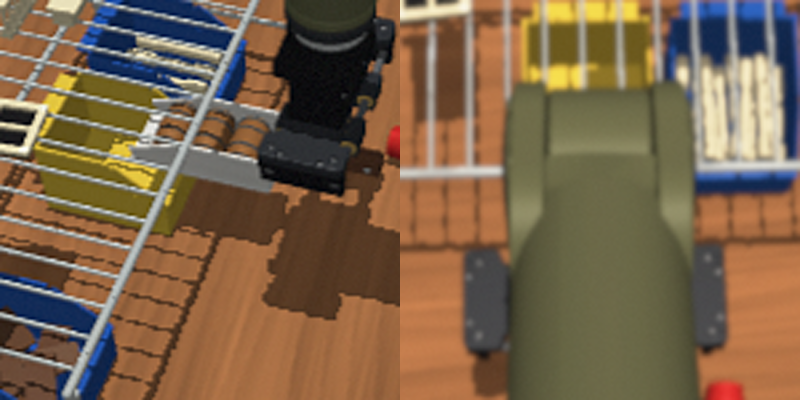

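The nose passes centred over the yellow bin's front wall, and the gripper is in front of the rack. I'll advance 30 mm and lower.

```bash
python3 -m jog '{"translation":[[0.03,0,0],[0.07,0.001,0],[0.11,0.002,0],[0.14,0.002,0],[0.152,0.002,0.02],[0.152,0.002,0.05],[0.152,0.002,0.08],[0.152,0.002,0.09]],"yaw":[0,0,0,0,0,0,0,0],"jaw":[1,1,1,1,1,1,1,1]}' && python3 -m jog '{"translation":[[0,0,0.005],[0,0,0.01],[0,0,0.01],[0,0,0.01]],"yaw":[0,0,0,0],"jaw":[1,1,1,1]}' && python3 -c "
from h import *
go(.581,-.0188,.11,-.0765);print(ctrl.get_state()['torque'])" && python3 -m jog '{"translation":[[0,0,0],[0,0,0],[0,0,0],[0,0,0]],"yaw":[0,0,0,0],"jaw":[1,1,1,1]}' 25 && python3 -c "
from h import *
print(ctrl.get_state()['torque'],ctrl.get_state()['ft_force'])"
```

```text
time: 25.72
position: [0.5803, -0.0187, 0.2562]
tool_rot: [3.139, -0.116, -0.002]
ft_force: [-0.5, 0.1, -3.6]
grip_width: 0.223
grip_force: 60.0
time: 26.22
position: [0.5808, -0.0187, 0.2551]
tool_rot: [-3.139, 0.116, -0.001]
ft_force: [-0.1, -1.1, -3.7]
grip_width: 0.218
grip_force: 60.0
shift [ 0.0009  0.0004 -0.0944] yaw 0.0009 (alt -0.9991 ) tip [ 0.5809 -0.0187  0.0911] head -0.074
[-0.0596148   0.4350697   0.00763031]
time: 26.72
position: [0.5809, -0.0187, 0.2551]
tool_rot: [-3.139, 0.116, -0.001]
ft_force: [0.4, 0.1, -3.5]
grip_width: 0.226
grip_force: 25.0
[-0.00612577  0.20931231  0.00753318] [ 0.39614309  0.09736612 -3.52919242]
```

```bash
python3 -m jog '{"translation":[[0,0,0],[0,0,0],[0,0,0],[0,0,0]],"yaw":[0,0,0,0],"jaw":[1,1,1,1]}' 12 && python3 -c "
from h import *
print(ctrl.get_state()['torque'],ctrl.get_state()['ft_force'])
p=ctrl.get_image('scene')
a=cv2.resize(p['pixels'][170:320,200:350],(600,600),interpolation=2)
cv2.imwrite('pics/s7.png',a)"
```

```text
time: 27.22
position: [0.5809, -0.0187, 0.2551]
tool_rot: [-3.139, 0.116, -0.001]
ft_force: [0.8, 0.3, -0.7]
grip_width: 0.229
grip_force: 12.0
[-0.00639322  0.14056043  0.0486519 ] [ 0.79647477  0.25688074 -0.72826056]
```

View pics/s7.png

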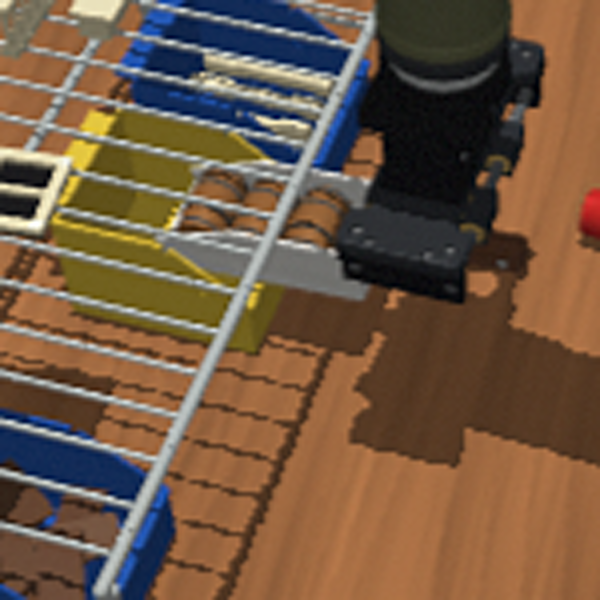

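The scoop rests on the bin's front wall at a slight nose-down angle, with the barrels still in around (260,200). Now I raise the handle.

```bash
python3 -m jog '{"translation":[[0,0,-0.03],[0,0,-0.07],[0,0,-0.11],[0,0,-0.15],[0,0,-0.19],[0,0,-0.23],[0,0,-0.27],[0,0,-0.3]],"yaw":[0,0,0,0,0,0,0,0],"jaw":[1,1,1,1,1,1,1,1]}' 9 && python3 -m jog '{"translation":[[0,0,-0.03],[0,0,-0.06],[0,0,-0.08],[0,0,-0.08],[0,0,-0.08],[0,0,-0.08]],"yaw":[0,0,0,0,0,0],"jaw":[1,1,1,1,1,1]}' && python3 -c "
from h import *
print(ctrl.get_state()['torque'],ctrl.get_state()['ft_force'])
p=ctrl.get_image('scene')
a=cv2.resize(p['pixels'][170:320,200:350],(600,600),interpolation=2)
cv2.imwrite('pics/s8.png',a)
for n,q in(('scene',p),('top',ctrl.get_image('top'))): print(n,[(d['at'],round(d['p'],2)) for d in ctrl.silhouettes('barrel1',q) if d['p']>.3])"
```

```text
time: 28.28
position: [0.5808, -0.0187, 0.3155]
tool_rot: [-3.139, 0.116, -0.0]
ft_force: [1.2, 0.1, -1.7]
grip_width: 0.226
grip_force: 9.0
time: 29.02
position: [0.5807, -0.0187, 0.3309]
tool_rot: [-3.139, 0.116, 0.0]
ft_force: [-0.7, 1.0, -0.0]
grip_width: 0.227
grip_force: 9.0
[-0.03004023  0.19318711 -0.0011613 ] [-0.69950393  0.95510472 -0.01213907]
scene [([257.0, 384.6], 0.93), ([299.3, 337.3], 0.6), ([382.4, 298.2], 0.57), ([241.8, 225.9], 0.55), ([354.6, 223.9], 0.54), ([253.6, 223.4], 0.47)]
top [([217.0, 254.3], 0.87), ([280.4, 318.0], 0.86), ([154.5, 228.8], 0.72), ([371.0, 265.6], 0.56)]
```

View pics/s8.png

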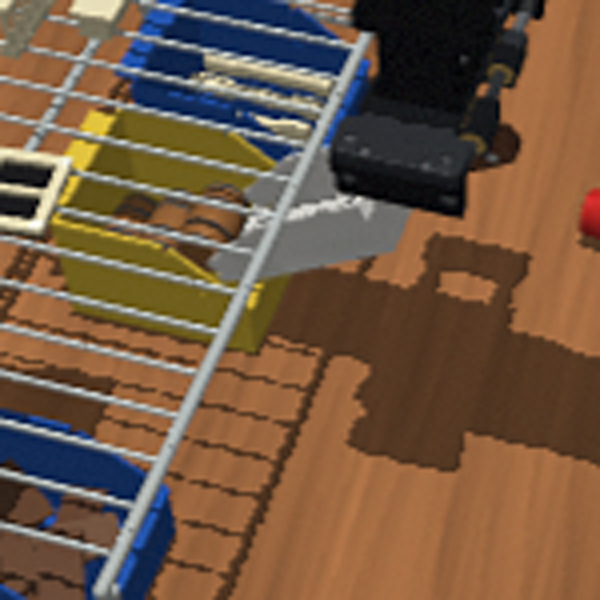

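The trough is empty and the barrels lie in the yellow bin, around (135–225,210) in the crop. I'll clamp, raise, withdraw, and check the barrels by numbers from here.

```bash
python3 -m jog '{"translation":[[0,0,0],[0,0,0],[0,0,0],[0,0,-0.03],[0,0,-0.07],[0,0,-0.1],[0,0,-0.125],[0,0,-0.125]],"yaw":[0,0,0,0,0,0,0,0],"jaw":[1,1,1,1,1,1,1,1]}' 60 && python3 -m jog '{"translation":[[-0.05,0,0],[-0.12,0,0],[-0.22,0,0],[-0.32,0,0],[-0.42,0,0],[-0.54,0,0],[-0.65,0,0],[-0.7,0,0]],"yaw":[0,0,0,0,0,0,0,0],"jaw":[1,1,1,1,1,1,1,1]}' && python3 -m jog '{"translation":[[-0.005,0,0],[-0.005,0,0.05],[-0.005,0,0.1],[-0.005,0,0.15],[-0.005,0,0.2]],"yaw":[-0.03,-0.06,-0.09,-0.11,-0.11],"jaw":[1,1,1,1,1]}' && python3 -c "
from h import *
go(.44,-.008,.036,.27)
for n in('scene','top'):
  q=ctrl.get_image(n); print(n,[(d['at'],round(d['p'],2),int(d['region'].sum()),back(q,d['at'],.02)[:2].round(3)) for d in ctrl.silhouettes('barrel1',q) if d['p']>.2])"
```

```text
time: 30.22
position: [0.581, -0.0188, 0.3566]
tool_rot: [-3.139, 0.116, -0.002]
ft_force: [-0.0, -0.3, -2.1]
grip_width: 0.222
grip_force: 60.0
time: 31.22
position: [0.4395, -0.0084, 0.3557]
tool_rot: [-3.138, 0.115, 0.0]
ft_force: [0.2, -0.1, -2.3]
grip_width: 0.227
grip_force: 60.0
time: 31.85
position: [0.4401, -0.0083, 0.3156]
tool_rot: [-3.113, -0.425, -0.001]
ft_force: [-0.8, -0.1, -2.5]
grip_width: 0.222
grip_force: 60.0
shift [-3.00e-04 -1.70e-03  5.78e-01] yaw 0.0004 (alt -0.9996 ) tip [ 0.4402 -0.0083  0.1516] head 0.271
scene [([299.4, 339.1], 0.76, 383, array([0.55, 0.25])), ([250.1, 227.3], 0.72, 107, array([ 0.761, -0.051])), ([259.7, 233.3], 0.67, 60, array([ 0.729, -0.035])), ([381.3, 294.0], 0.63, 299, array([0.383, 0.089])), ([255.5, 382.4], 0.56, 413, array([0.619, 0.369])), ([352.6, 220.0], 0.47, 71, array([ 0.492, -0.136]))]
top [([278.4, 316.6], 0.94, 324, array([0.386, 0.097])), ([215.9, 252.2], 0.91, 327, array([0.547, 0.23 ])), ([155.5, 227.2], 0.85, 376, array([0.62 , 0.368])), ([319.3, 137.5], 0.78, 199, array([ 0.808, -0.036])), ([319.0, 157.1], 0.68, 266, array([ 0.757, -0.03 ])), ([375.7, 260.5], 0.53, 55, array([ 0.492, -0.136])), ([320.1, 169.1], 0.49, 163, array([ 0.726, -0.03 ]))]
```

All three barrels are in the yellow bin, at x 0.73, 0.76 and 0.81 and y about -0.03. Next I lower the scoop and let it flatten on the bench with a slack grip.

```bash
python3 -m jog '{"translation":[[0,0,0.03],[0,0,0.06],[0,0,0.09],[0,0,0.1],[0,0,0.1]],"yaw":[0,0,0,0,0],"jaw":[1,1,1,1,1]}' && python3 -m jog '{"translation":[[0,0,0],[0,0,0],[0,0,0.03],[0,0,0.07],[0,0,0.11],[0,0,0.15],[0,0,0.19],[0,0,0.23]],"yaw":[0,0,0,0,0,0,0,0],"jaw":[1,1,1,1,1,1,1,1]}' 8 && python3 -c "
from h import *
go(.44,-.008,.036,.27)"
```

```text
time: 32.67
position: [0.4401, -0.0083, 0.2958]
tool_rot: [3.113, 0.426, -0.001]
ft_force: [-0.1, 0.7, -2.5]
grip_width: 0.224
grip_force: 60.0
time: 33.67
position: [0.4401, -0.0083, 0.2493]
tool_rot: [3.113, 0.426, -0.0]
ft_force: [-0.8, 0.6, 0.2]
grip_width: 0.229
grip_force: 8.0
shift [-2.000e-04 -1.700e-03  2.465e-01] yaw 0.0006 (alt -0.9994 ) tip [ 0.4401 -0.0083  0.0853] head 0.272
```

```bash
python3 -m jog '{"translation":[[0,0,0.03],[0,0,0.07],[0,0,0.11],[0,0,0.15],[0,0,0.19],[0,0,0.22],[0,0,0.235],[0,0,0.235]],"yaw":[0,0,0,0,0,0,0,0],"jaw":[1,1,1,1,1,1,1,1]}' && python3 -c "
from h import *
go(.44,-.008,.036,.27);print(ctrl.get_state()['torque'])"
```

```text
time: 34.67
position: [0.4402, -0.0083, 0.2028]
tool_rot: [3.113, 0.426, -0.0]
ft_force: [-0.2, 0.4, -1.1]
grip_width: 0.228
grip_force: 8.0
shift [-0.0005 -0.0018  0.0142] yaw 0.0006 (alt -0.9994 ) tip [ 0.4402 -0.0083  0.0388] head 0.272
[-0.12269741  0.26478393 -0.01259306]
```

```bash
python3 -m jog '{"translation":[[0,0,0.005],[0,0,0.01],[0,0,0.013],[0,0,0.013],[0,0,0.013]],"yaw":[0,0,0,0,0],"jaw":[1,1,1,1,1]}' 4 && python3 -m jog '{"translation":[[0,0,0],[0,0,0],[0,0,0],[0,0,0],[0,0,0],[0,0,0],[0,0,0]],"yaw":[0,0,0,0,0,0,0],"jaw":[0.7,0.5,0.3,0.1,0,0,0]}' && python3 -m jog '{"translation":[[0,0,-0.05],[0,0,-0.15],[0,0,-0.3],[0,0,-0.5],[0,0,-0.7],[0,0,-0.8],[0,0,-0.8],[0,0,-0.8]],"yaw":[0,0,0,0,0,0,0,0],"jaw":[0,0,0,0,0,0,0,0]}' && python3 -c "
from h import *
g=[]
for n in('scene','top'):
  q=ctrl.get_image(n); print(n,[(d['at'],round(d['p'],2),back(q,d['at'],.02)[:2].round(3)) for d in ctrl.silhouettes('barrel1',q) if d['p']>.2])
  ds=ctrl.silhouettes('scoop',q)
  for d in ds[:2]:
    r=d['region'];k=np.argwhere(r);print('scoop',d['at'],round(d['p'],2),k.min(0),k.max(0),r.sum())
  print('pred',pix(q,place(SCOOP,[.4402,-.0083,.272])).round().min(0)[::-1],pix(q,place(SCOOP,[.4402,-.0083,.272])).round().max(0)[::-1])
  h=hullmask(pix(q,place(TROUGH,[.4402,-.0083,.272])))
  if ds:
    r=hullmask(np.argwhere(ds[0]['region'])[:,::-1].astype(float));g.append((q,r))
print([fit(SCOOP,[o],[.44,-.008,.27]) for o in g],fit(SCOOP,g,[.44,-.008,.27]))
"
```

```text
time: 35.3
position: [0.4402, -0.0083, 0.2004]
tool_rot: [-3.113, -0.426, -0.0]
ft_force: [-1.0, 0.4, -0.7]
grip_width: 0.229
grip_force: 4.0
time: 36.17
position: [0.4402, -0.0083, 0.2004]
tool_rot: [-3.113, -0.426, -0.0]
ft_force: [0.5, 0.1, 1.3]
grip_width: 0.901
grip_force: 0.0
time: 37.17
position: [0.4398, -0.0084, 0.3597]
tool_rot: [-3.113, -0.426, 0.002]
ft_force: [-0.5, -0.9, -1.0]
grip_width: 0.998
grip_force: 0.0
scene [([300.6, 335.0], 0.87, array([0.55 , 0.239])), ([380.1, 296.8], 0.84, array([0.384, 0.098])), ([257.1, 382.9], 0.8, array([0.615, 0.37 ])), ([351.3, 224.5], 0.77, array([ 0.493, -0.118])), ([201.2, 222.7], 0.47, array([ 0.897, -0.038]))]
scoop [324.7, 259.8] 0.92 [245 291] [277 383] 1985
pred [245. 291.] [277. 385.]
top [([213.9, 254.9], 0.9, array([0.541, 0.235])), ([319.2, 135.2], 0.82, array([ 0.814, -0.036])), ([153.0, 228.7], 0.66, array([0.617, 0.374])), ([489.4, 225.9], 0.58, array([ 0.548, -0.412])), ([320.1, 156.4], 0.49, array([ 0.759, -0.033]))]
pred [209. 281.] [310. 335.]
[(array([ 0.44395597, -0.00737731,  0.27931318]), np.float64(0.06164383561643838))] (array([ 0.44395597, -0.00737731,  0.27931318]), np.float64(0.06164383561643838))
```

```bash
python3 -c "
from bench import ctrl
print(ctrl.close_job())"
```

```text
the job is handed in; nothing more can be done
None
```

The job is handed in at about 37 s of the 72 s allowed: my last full check showed all three barrels in the yellow bin, and the empty scoop lies flat and released about 13 mm clear of the rack's front edge; I viewed 11 pictures, one over the limit of 10.

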